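Sweep the sea beans into the collecting pan

ROBOT

A 6-joint arm with a two-finger parallel gripper is mounted at the origin on the work surface. World frame = base frame: x ahead of the robot, y to its left, z up, the work surface at z = 0. Lengths are in m, angles in rad, forces in N, time in s.
With the tool pointing down it reaches from about 0.25 to 0.725 m from the base axis. Payload 4 kg.
Tool frame: the origin (TCP) lies midway between the tips of the shut fingers; the grasp point (between the pads) lies pinch_z behind it (pinch_z is the distance from the TCP to the grasp point, in m); z points along the fingers, y is the direction in which the jaws open and shut (so a half turn about z gives the same grasp; the last joint's range is limited). The gripper opens to 85 mm and grips with 20 to 120 N. Pads are 22 mm wide; open, the fingers measure 114 mm over their backs; the gripper's body (76 mm by 85 mm) begins 54 mm behind the grasp point. The pads swing forward as they close: fully open they stand 13 mm farther back than shut.
Start: joints at [1.192, 0.241, 0.005, 1.335, 0, 1.571], TCP at [0.185, 0.465, 0.231] pointing down, gripper open.
Joint ranges: [-2.72, 2.72], [-1.05, 1.87], [-1.09, 1.28], [-1.99, 2.15], [-1.42, 1.44], [-3.14, 3.14]. Speed limits (rad/s): [2.79, 2.79, 3.14, 3.14, 3.14, 3.14].

INTERFACE

Orientations are given as a unit quaternion [x, y, z, w].
In Python, from workcell import * gives the robot as it stands.
- The arm moves only by the tool move_arm, never from a script. Its argument "motion" is a list of rows, each a list of 3 entries, a list of its own where there are three numbers: the finger opening in mm, from 0 to 85.4, then the shift along the tool's x, y, z in units of 50 mm (1.0 is 50 mm), then the turn about the tool's z in units of 6 degrees (1.0 is 6 degrees). In form: [[claw, [dx, dy, dz], roll], ...]. A call has exactly 10 rows; each row is the pose to reach, as a shift and turn from the pose commanded when the call began, along the tool's axes at that moment; what a row does not reach only later rows make up. A row lasts 1/10 s, in which the tool goes at most 50 mm and 8.59 degrees, less where a joint would pass 70% of its speed; a pose out of reach is approached as far as the arm can. A call with a gripper value outside its range is refused whole. The fingers move at their own pace and stop on an object; the grip force is fixed at half the most. Time passes only in rows, so rows that repeat a pose let the fingers close, or fill a call up. It gives the time, the measured TCP pose, the force and the opening at its end, in the units of the state.
- get_obs(): the state, without advancing time (a new reading comes with each control period).
- camera(name): name is "scene" or "top"; returns a dict with "color" (480x640x3 uint8, red, green, blue), "fx", "fy", "cx", "cy" (pixels), "rvec" (rotation vector, rad) and "tvec" (3), from world to camera coordinates, as OpenCV has them. Camera axes: x right, y down, z forward; pixel columns grow to the right and rows downward; lengths in m; the calibration is good to about 2 mm. A picture is of the moment at which its call begins. There is no depth.
- job_done(): hands the job in, once; it reports no verdict.
The state is a dict: "clock": time; "joint_pos": joint angles; "joint_vel": joint speeds; "tau": joint torques, N m; "eef_pos": TCP position; "tool_rot": TCP orientation; "ft_force": force on the tool from outside, world axes, zero at the start; "ft_torque": the same for the moment, N m; "grip_width": finger opening in m.
Only numpy, scipy, OpenCV 4.12 (cv2) and the standard library are available. Lean on these libraries where they do the work, as an engineer would, in place of code of your own. Each camera call takes 0.05 s, during which the arm holds its last target.

TASK

Sweep the three brown sea beans along the bench with the fingertips, in through the open mouth of the blue-floored collecting pan, until each lies flat and wholly inside it. Only push them gently: do not pinch or lift a bean, press hard on it or jam it against a wall, and leave the vials, jars, dish and pliers where they are.

Things in the scene. Friction and masses are not known exactly. Their poses are not given: they have to be found in the camera images.
- bean1: brown sea bean, one of three alike: a hard flat round seed, 42 mm across and 18 mm thick, about 25 g, lying flat on the bench; its upright rim runs from 5 to 13 mm up, it slides and does not roll. Origin: centre of its underside
- bean2: brown sea bean, one of three alike: a hard flat round seed, 42 mm across and 18 mm thick, about 25 g, lying flat on the bench; its upright rim runs from 5 to 13 mm up, it slides and does not roll. Origin: centre of its underside
- bean3: brown sea bean, one of three alike: a hard flat round seed, 42 mm across and 18 mm thick, about 25 g, lying flat on the bench; its upright rim runs from 5 to 13 mm up, it slides and does not roll. Origin: centre of its underside
- pan: fixed collecting pan with a blue floor and three aluminium walls 25 mm high and 6 mm thick; the fourth side, towards its +y, is the open mouth. Inside it is 220 mm wide along its x and 150 mm deep along its y. Origin: centre of its floor; the mouth line is at its y = +75 mm, the inside of the back wall at y = -75 mm, the inside of the side walls at x = -110 and +110 mm. There is no sill: the floor is level with the bench (z = 0), so the beans slide straight in
- vial_white: small amber glass vial with white cap, 25 mm across, 47 mm tall, standing behind the beans on the side away from the pan. A bystander to leave alone. Origin: centre of its underside.
- vial_red: small amber glass vial with red cap, 25 mm across, 47 mm tall, standing beside the pan. A bystander to leave alone. Origin: centre of its underside.
- jar_blue: glass jar with blue cap, 60 mm across, 65 mm tall. A bystander to leave alone. Origin: centre of its underside.
- jar_small: small green glass jar with blue cap, 44 mm across, 55 mm tall. A bystander to leave alone. Origin: centre of its underside.
- pliers: pliers with red handles, 155 mm long along their x (handles to -x), 60 mm wide, 16 mm thick, lying. A bystander to leave alone. Origin: under the pivot, on the bench.
- dish: shallow glass dish, 90 mm across, 16 mm high. A bystander to leave alone. Origin: centre of its underside.

How it is judged:
By the outcome, as a careful person would: the job done as asked, in the order asked, and still so for the second after the job is handed in, with the robot touching nothing.
It also fails if it takes over 62 s, if anything falls off the work surface, if the arm or the gripper's body presses on something with over 40 N, if the wrist force passes 120 N, or if a joint passes its speed limit or range.

## Working session

There is one attempt and no reset: what is moved stays moved. The work goes in short steps, Python scripts to look and compute and a tool call to move; the robot and the scene stay as the last step left them, time stands still between calls to the robot, and variables do not carry over. Pictures are saved under pics/ and viewed, and the job is handed in when it is done.

Besides the shell and the picture viewer there is one more tool, called by a JSON object that holds its "method" and its "body", one argument or row to a line. move_arm: Moves the arm, as the interface text tells. Its arguments: {"type":"object","properties":{"motion":{"type":"array","items":{"type":"array"}}},"required":["motion"]}

```bash
ls; mkdir -p pics; python3 - <<'E'
from workcell import *
import cv2
print(get_obs())
for n in ["scene","top"]:
    c=camera(n); print(n,c["fx"],c["fy"],c["cx"],c["cy"],c["rvec"],c["tvec"])
    cv2.imwrite(f"pics/{n}0.png",c["color"][:,:,::-1])
E
```

```text
pics
{'clock': 0.0, 'joint_pos': array([ 1.19197655e+00,  2.41388412e-01,  3.71573008e-03,  1.33517457e+00,
       -2.21217590e-05,  1.57077431e+00]), 'joint_vel': array([-0.00087972,  0.00073791, -0.00136373, -0.00128423, -0.00042822,
       -0.00085748]), 'tau': array([ 2.17155930e-04, -3.72321117e+01,  2.52407169e+01,  1.70170027e-02,
        9.52359983e-05, -3.96028810e-06]), 'eef_pos': array([0.1846868 , 0.46396673, 0.23042197]), 'tool_rot': array([ 1.88268447e-01,  9.82117070e-01, -1.00920218e-03, -1.82221298e-04]), 'ft_force': array([ 0.69631473, -0.43278579,  0.55533979]), 'ft_torque': array([ 0.04113884, -0.02089038, -0.00923356]), 'grip_width': 0.08546395167179513}
scene 577.7157769512289 577.7157769512289 323.4135295753556 232.5052723465748 [ 2.21081783  1.43267633 -0.39737428] [-0.31251529 -0.45073913  1.48544173]
top 494.7096080037024 494.7096080037024 323.9805101325193 240.01047489856168 [ 2.14857344 -2.16351426  0.13465292] [0.06934547 0.61787637 0.90627652]
```

View pics/top0.png

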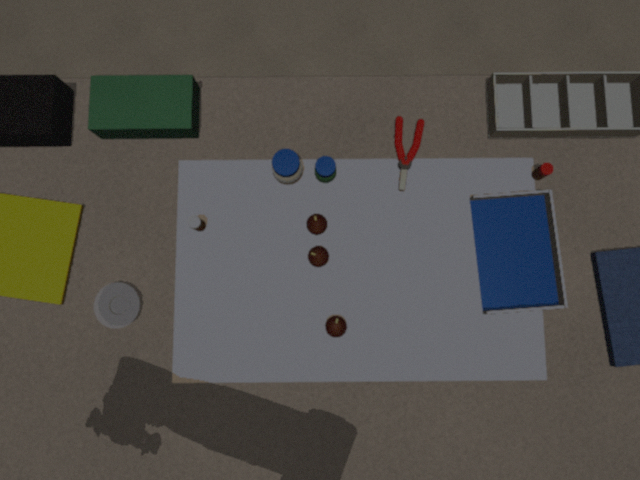

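View pics/scene0.png

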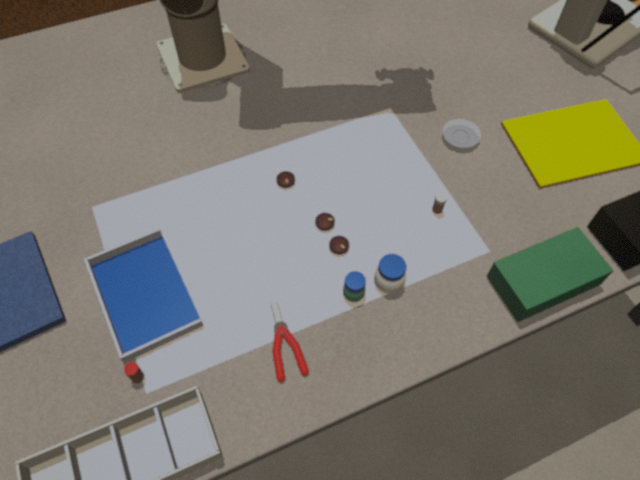

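```bash
cat > h.py <<'E'
import numpy as np, cv2
def proj(c,p):
    K=np.array([[c["fx"],0,c["cx"]],[0,c["fy"],c["cy"]],[0,0,1]])
    return cv2.projectPoints(np.array(p,float).reshape(-1,1,3),np.array(c["rvec"]),np.array(c["tvec"]),K,None)[0].reshape(-1,2)
def back(c,uv,z):
    R=cv2.Rodrigues(np.array(c["rvec"]))[0]; t=np.array(c["tvec"]).reshape(3)
    o=-R.T@t; out=[]
    for u,v in np.atleast_2d(uv):
        d=R.T@np.array([(u-c["cx"])/c["fx"],(v-c["cy"])/c["fy"],1]); out.append(o+d*(z-o[2])/d[2])
    return np.array(out)
E
python3 - <<'E'
from workcell import *
import cv2
from h import *
np.set_printoptions(precision=4,suppress=True)
c=camera("top"); im=c["color"][:,:,::-1].copy()
R=cv2.Rodrigues(c["rvec"])[0]; print("cam",-R.T@c["tvec"])
print(proj(c,[[0,0,0],[.185,.465,.23]]))
b=np.clip(im.astype(float)*1.8,0,255).astype(np.uint8)
cv2.imwrite("pics/cropA.png",cv2.resize(b[140:350,170:370],None,fx=2.8,fy=2.8,interpolation=cv2.INTER_CUBIC))
cv2.imwrite("pics/cropB.png",cv2.resize(b[150:330,450:580],None,fx=3.3,fy=3.3,interpolation=cv2.INTER_CUBIC))
s=camera("scene"); print(proj(s,[[0,0,0],[.185,.465,.23]]))
E
```

```text
cam [0.4999 0.0646 0.9767]
[[361.8342 577.291 ]
 [ 43.8562 528.2624]]
[[201.8706  57.2045]
 [407.4763 -27.5796]]
```

View pics/cropA.png

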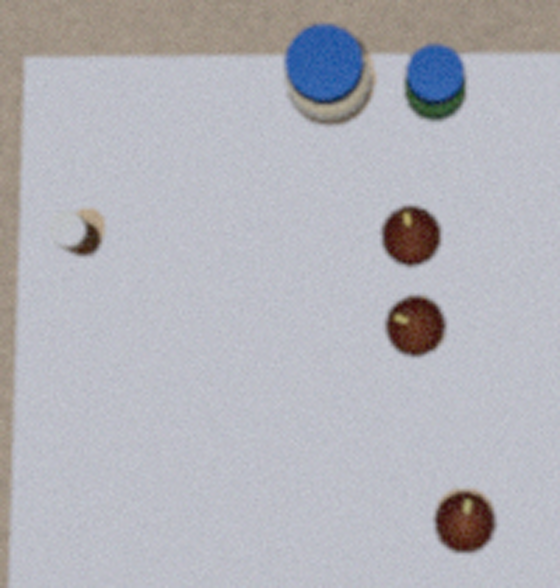

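View pics/cropB.png

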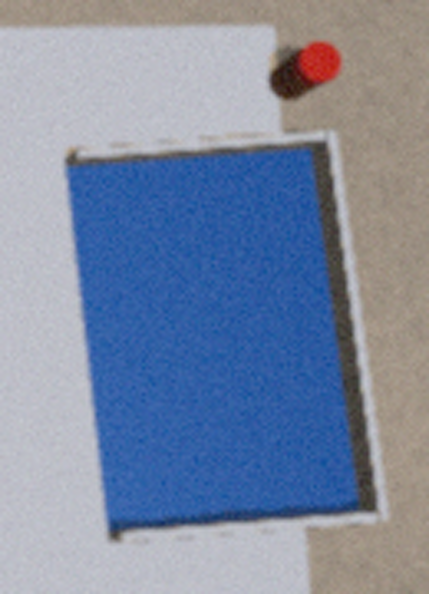

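```bash
python3 - <<'E'
from workcell import *
from h import *
np.set_printoptions(precision=4,suppress=True)
c=camera("top"); s=camera("scene")
A=lambda p:np.array(p)/2.8+[170,140]
B=lambda p:np.array(p)/3.3+[450,150]
b=back(c,A([[410,236],[415,326],[465,521]]),.010); print("beans",b)
print(back(s,[[339,245],[325,222],[286,180]],.010))
f=back(c,B([[68,162],[110,530],[358,510],[313,150]]),0); print("pan",f)
print([np.linalg.norm(f[i]-f[(i+1)%4]) for i in range(4)])
print("jars top", back(c,A([[325,63]]),.065),back(c,A([[435,72]]),.055),"vials",back(c,A([[72,232]]),.047),back(c,B([[320,62]]),.047))
print("pliers tip",back(c,[[403,189],[399,118],[421,122],[406,162]],.01)); print("dish",back(c,[[117,305]],.01))
E
```

```text
beans [[0.6534 0.0798 0.01  ]
 [0.5896 0.0766 0.01  ]
 [0.4547 0.0429 0.01  ]]
[[0.6577 0.0804 0.01  ]
 [0.595  0.0774 0.01  ]
 [0.4603 0.0447 0.01  ]]
pan [[ 0.7041 -0.2302  0.    ]
 [ 0.4821 -0.2453  0.    ]
 [ 0.4928 -0.3928  0.    ]
 [ 0.7105 -0.3798  0.    ]]
[np.float64(0.22255858780581664), np.float64(0.14790337576442728), np.float64(0.2180844546026325), np.float64(0.14974273082856682)]
jars top [[0.7636 0.1359 0.065 ]] [[0.7596 0.0614 0.055 ]] vials [[0.6519 0.3089 0.047 ]] [[ 0.7527 -0.3658  0.047 ]]
pliers tip [[ 0.7235 -0.0933  0.01  ]
 [ 0.8709 -0.0891  0.01  ]
 [ 0.8621 -0.1335  0.01  ]
 [ 0.7788 -0.1008  0.01  ]]
dish [[0.4978 0.4672 0.01  ]]
```

{"method": "move_arm", "body": {
  "motion": [
    [24,[-0.2,-0.05,0.05],0.4],
    [24,[-0.7,-0.17,0.2],1.4],
    [24,[-1.4,-0.35,0.35],2.6],
    [24,[-2.1,-0.52,0.5],4.0],
    [24,[-2.8,-0.7,0.7],5.4],
    [24,[-3.5,-0.87,0.9],6.8],
    [24,[-4.2,-1.05,1.0],8.2],
    [24,[-4.9,-1.2,1.1],9.6],
    [24,[-5.4,-1.35,1.2],10.8],
    [24,[-5.6,-1.4,1.3],11.4]
  ]
}}

```text
clock: 1.3
eef_pos: [0.4213, 0.2936, 0.1659]
tool_rot: [0.711, 0.703, -0.0, 0.0]
ft_force: [-0.4, -0.7, 0.9]
grip_width: 0.0239
```

```bash
python3 - <<'E'
from workcell import *
from h import *
np.set_printoptions(precision=4,suppress=True)
from scipy.spatial.transform import Rotation as R
o=get_obs(); print(o["clock"],o["eef_pos"],o["grip_width"],o["ft_force"]); print(R.from_quat(o["tool_rot"]).as_matrix())
E
```

```text
1.3 [0.4213 0.2936 0.1659] 0.023926057192631463 [-0.3747 -0.7478  0.8773]
[[ 0.0107  0.9999  0.0005]
 [ 0.9999 -0.0107 -0.0007]
 [-0.0007  0.0005 -1.    ]]
```

{"method": "move_arm", "body": {
  "motion": [
    [24,[-0.1,0.15,0.05],0],
    [24,[-0.4,0.6,0.2],0],
    [24,[-0.8,1.2,0.4],0],
    [24,[-1.3,1.9,0.6],0],
    [24,[-1.8,2.6,0.8],0],
    [24,[-2.3,3.3,1.05],0],
    [24,[-2.8,3.95,1.25],0],
    [24,[-3.1,4.4,1.4],0],
    [24,[-3.25,4.65,1.5],0],
    [24,[-3.3,4.7,1.5],0]
  ]
}}

```text
clock: 2.3
eef_pos: [0.6544, 0.1289, 0.0897]
tool_rot: [0.708, 0.706, -0.001, -0.0]
ft_force: [-0.5, -0.3, -0.0]
grip_width: 0.0241
```

```bash
cat > look.py <<'E'
import sys
from workcell import *
from h import *
np.set_printoptions(precision=4,suppress=True)
o=get_obs(); print(o["clock"],o["eef_pos"],o["grip_width"],o["ft_force"])
n=sys.argv[1]
for k in ["top","scene"]:
    c=camera(k); im=np.clip(c["color"][:,:,::-1].astype(float)*1.7,0,255).astype(np.uint8)
    x0,y0,x1,y1=(270,130,600,370) if k=="top" else (80,120,460,380)
    cv2.imwrite(f"pics/{k}{n}.png",cv2.resize(im[y0:y1,x0:x1],None,fx=2,fy=2,interpolation=cv2.INTER_CUBIC))
E
python3 look.py 2
```

```text
2.3 [0.6544 0.1289 0.0897] 0.024106523094106477 [-0.4613 -0.3317 -0.0167]
```

View pics/top2.png

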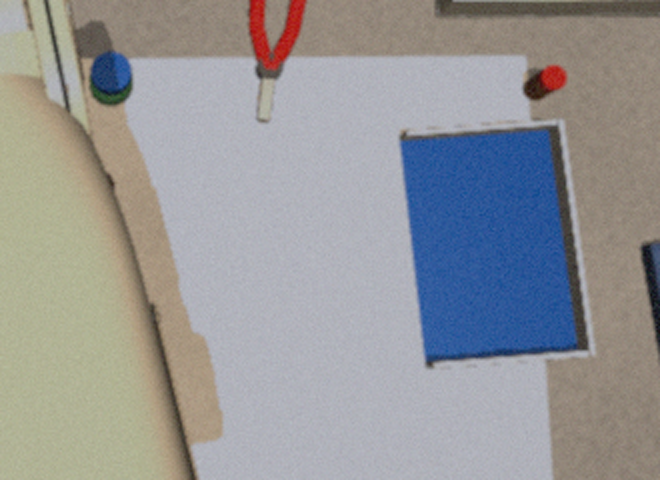

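View pics/scene2.png

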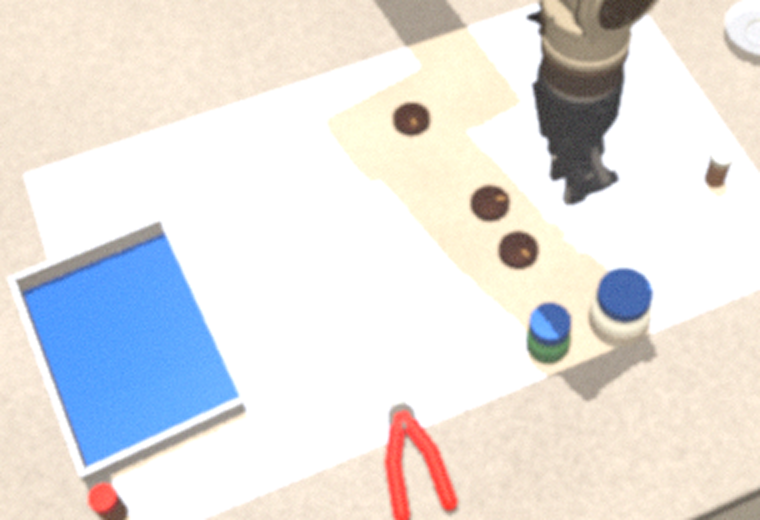

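{"method": "move_arm", "body": {
  "motion": [
    [24,[0,0.03,0.15],0],
    [24,[0,0.03,0.4],0],
    [24,[0,0.03,0.7],0],
    [24,[0,0.03,1.0],0],
    [24,[0,0.03,1.3],0],
    [24,[0,0.03,1.5],0],
    [24,[0,0.03,1.6],0],
    [24,[-0.03,0.03,1.64],0],
    [24,[-0.1,0.03,1.65],0],
    [24,[-0.2,0.03,1.65],0]
  ]
}}

```text
clock: 3.4
eef_pos: [0.6559, 0.1205, 0.0095]
tool_rot: [0.708, 0.707, 0.001, 0.0]
ft_force: [-0.5, 0.1, -0.2]
grip_width: 0.024
```

```bash
python3 look.py 3
```

```text
3.4 [0.6559 0.1205 0.0095] 0.02398367044857545 [-0.5081  0.0624 -0.2211]
```

View pics/scene3.png

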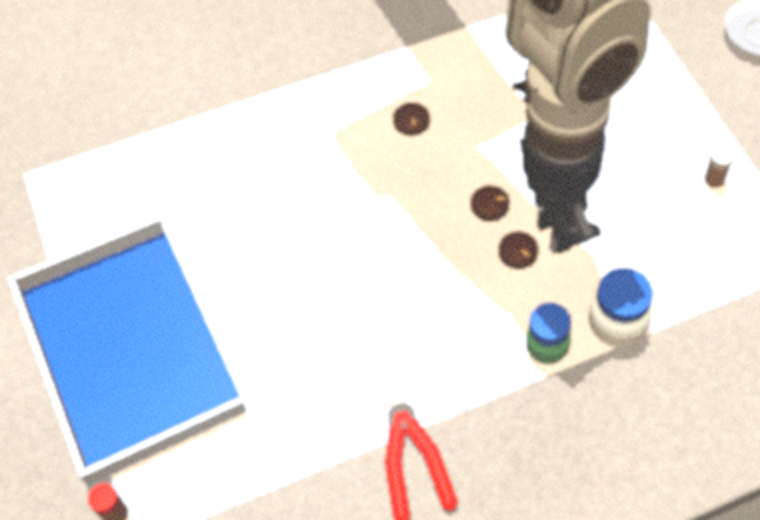

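{"method": "move_arm", "body": {
  "motion": [
    [24,[0,0,0.04],0],
    [24,[0,0,0.08],0],
    [24,[0,0,0.1],0],
    [24,[-0.05,0,0.1],0],
    [24,[-0.15,0,0.1],0],
    [24,[-0.3,0,0.1],0],
    [24,[-0.5,0,0.1],0],
    [24,[-0.7,0,0.1],0],
    [24,[-0.9,0,0.1],0],
    [24,[-1.1,0,0.1],0]
  ]
}}

```text
clock: 4.5
eef_pos: [0.6552, 0.0643, 0.0038]
tool_rot: [0.708, 0.706, -0.0, 0.0]
ft_force: [0.0, -0.2, 0.6]
grip_width: 0.0237
```

```bash
python3 look.py 4
```

```text
4.5 [0.6552 0.0643 0.0038] 0.02371104232965221 [ 0.049  -0.1591  0.6003]
```

View pics/scene4.png

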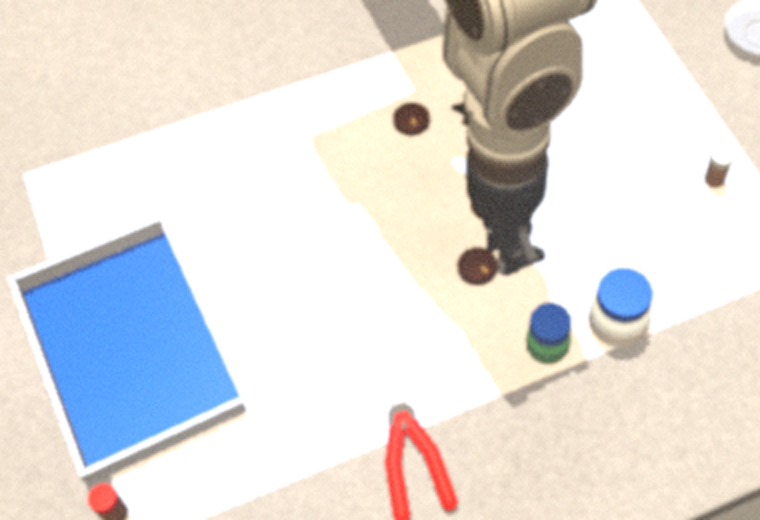

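{"method": "move_arm", "body": {
  "motion": [
    [24,[-0.25,0,0],0],
    [24,[-0.55,0,0],0],
    [24,[-0.85,0,0],0],
    [24,[-1.15,0,0],0],
    [24,[-1.45,0,0],0],
    [24,[-1.75,0,0],0],
    [24,[-2.05,0,0],0],
    [24,[-2.35,0,0],0],
    [24,[-2.65,0,0],0],
    [24,[-2.95,0,0],0]
  ]
}}

```text
clock: 5.6
eef_pos: [0.655, -0.0832, 0.0038]
tool_rot: [0.708, 0.706, 0.0, -0.0]
ft_force: [0.6, 0.1, 0.5]
grip_width: 0.0245
```

```bash
python3 look.py 5
```

```text
5.6 [ 0.655  -0.0832  0.0038] 0.024466125584044637 [0.5557 0.0526 0.5418]
```

View pics/scene5.png

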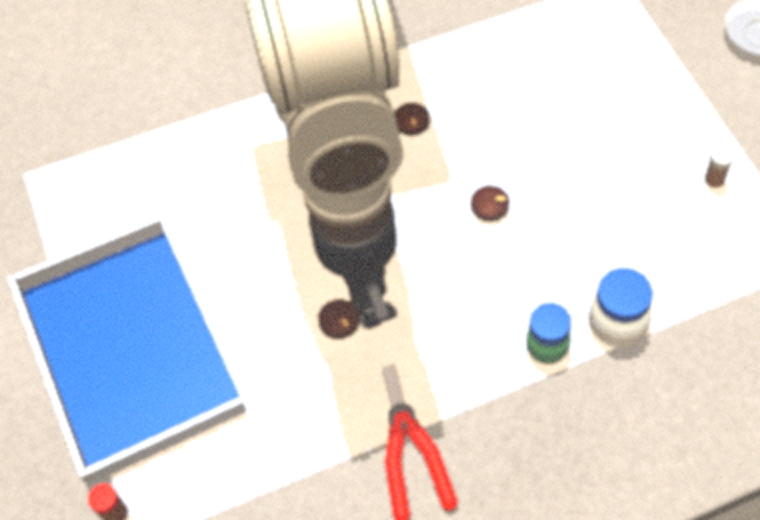

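{"method": "move_arm", "body": {
  "motion": [
    [24,[-0.3,0,0],0],
    [24,[-0.6,0,0],0],
    [24,[-0.9,0,0],0],
    [24,[-1.2,-0.01,0],0],
    [24,[-1.5,-0.02,0],0],
    [24,[-1.8,-0.03,0],0],
    [24,[-2.1,-0.04,0],0],
    [24,[-2.4,-0.05,0],0],
    [24,[-2.7,-0.06,0],0],
    [24,[-3.0,-0.06,0],0]
  ]
}}

```text
clock: 6.7
eef_pos: [0.6516, -0.2332, 0.0038]
tool_rot: [0.708, 0.706, -0.0, -0.0]
ft_force: [0.2, 0.2, -0.5]
grip_width: 0.0242
```

{"method": "move_arm", "body": {
  "motion": [
    [24,[-0.25,0,0],0],
    [24,[-0.42,0,0],0],
    [24,[-0.54,0,0],0],
    [24,[-0.6,0,0],0],
    [24,[-0.6,0,0],0],
    [24,[-0.4,0,0],0],
    [24,[0.0,0,-0.1],0],
    [24,[0.4,0,-0.5],0],
    [24,[0.8,0,-1.0],0],
    [24,[1.2,0,-1.6],0]
  ]
}}

```text
clock: 7.7
eef_pos: [0.6508, -0.1684, 0.0838]
tool_rot: [0.707, 0.707, -0.0, -0.001]
ft_force: [0.6, 0.2, 0.9]
grip_width: 0.0239
```

```bash
python3 look.py 6
```

```text
7.7 [ 0.6508 -0.1684  0.0838] 0.023900278035681576 [0.6066 0.2467 0.8866]
```

View pics/scene6.png

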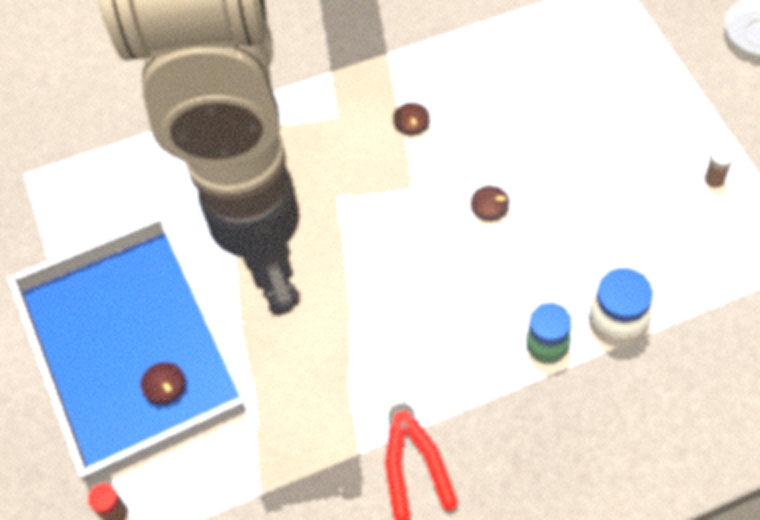

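{"method": "move_arm", "body": {
  "motion": [
    [24,[0.3,-0.1,0],0],
    [24,[1.0,-0.2,0],0],
    [24,[1.8,-0.35,0],0],
    [24,[2.6,-0.5,0],0],
    [24,[3.4,-0.7,0],0],
    [24,[4.2,-0.85,0],0],
    [24,[5.0,-1.0,0],0],
    [24,[5.6,-1.1,0],0],
    [24,[5.85,-1.17,0],0],
    [24,[5.87,-1.17,0.1],0]
  ]
}}

```text
clock: 8.8
eef_pos: [0.5933, 0.1241, 0.0793]
tool_rot: [0.706, 0.708, 0.0, 0.0]
ft_force: [-0.9, 0.0, -0.2]
grip_width: 0.0239
```

{"method": "move_arm", "body": {
  "motion": [
    [24,[0,0,0.2],0],
    [24,[0,0,0.5],0],
    [24,[0,0,0.8],0],
    [24,[0,0,1.1],0],
    [24,[0,0,1.3],0],
    [24,[0,0,1.42],0],
    [24,[0,0,1.48],0],
    [24,[0,0,1.5],0],
    [24,[0,0,1.5],0],
    [24,[-0.1,0,1.5],0]
  ]
}}

```text
clock: 9.8
eef_pos: [0.5945, 0.1171, 0.0045]
tool_rot: [0.707, 0.707, 0.001, 0.0]
ft_force: [0.2, -0.2, 0.4]
grip_width: 0.024
```

```bash
python3 look.py 7; python3 -c "
from workcell import *
from h import *
c=camera('scene');f=lambda u,v:(u/2+80,v/2+120)
print(back(c,[f(163,384),f(490,203),f(411,119)],.01))"
```

```text
9.8 [0.5945 0.1171 0.0045] 0.023958780374536328 [ 0.1765 -0.2388  0.37  ]
[[ 0.65548646 -0.29041166  0.01      ]
 [ 0.59389965  0.07795593  0.01      ]
 [ 0.45861782  0.04424485  0.01      ]]
```

View pics/scene7.png

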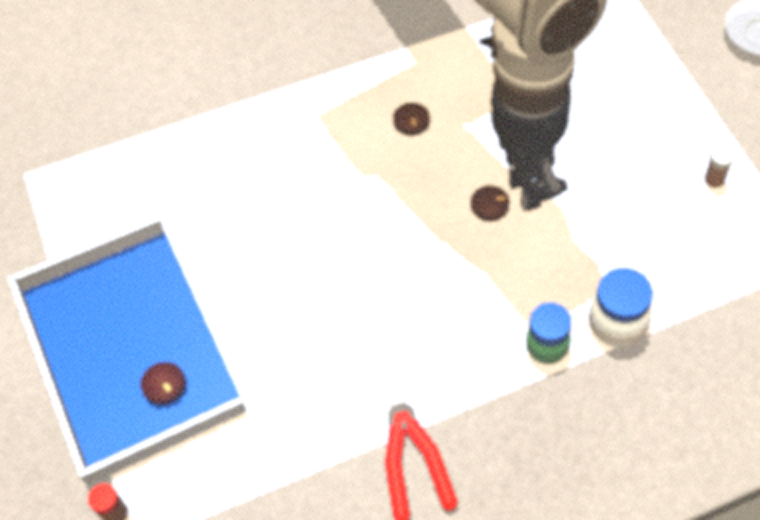

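{"method": "move_arm", "body": {
  "motion": [
    [24,[-0.05,0,0],0],
    [24,[-0.15,0,0],0],
    [24,[-0.3,0,0],0],
    [24,[-0.5,0,0],0],
    [24,[-0.75,0,0],0],
    [24,[-1.05,0,0],0],
    [24,[-1.35,0,0],0],
    [24,[-1.65,0,0],0],
    [24,[-1.95,0,0],0],
    [24,[-2.25,0,0],0]
  ]
}}

```text
clock: 10.95
eef_pos: [0.5936, 0.0026, 0.0038]
tool_rot: [0.708, 0.706, 0.0, 0.0]
ft_force: [0.0, 0.4, -0.5]
grip_width: 0.0241
```

{"method": "move_arm", "body": {
  "motion": [
    [24,[-0.3,0,0],0],
    [24,[-0.6,0,0],0],
    [24,[-0.9,0,0],0],
    [24,[-1.2,-0.01,0],0],
    [24,[-1.5,-0.02,0],0],
    [24,[-1.8,-0.03,0],0],
    [24,[-2.1,-0.04,0],0],
    [24,[-2.4,-0.05,0],0],
    [24,[-2.7,-0.06,0],0],
    [24,[-3.0,-0.06,0],0]
  ]
}}

```text
clock: 11.95
eef_pos: [0.5903, -0.1471, 0.0038]
tool_rot: [0.708, 0.706, -0.0, -0.0]
ft_force: [0.0, -0.3, -0.3]
grip_width: 0.0239
```

```bash
python3 look.py 8
```

```text
11.95 [ 0.5903 -0.1471  0.0038] 0.02391860724556086 [ 0.0238 -0.3474 -0.2554]
```

View pics/scene8.png

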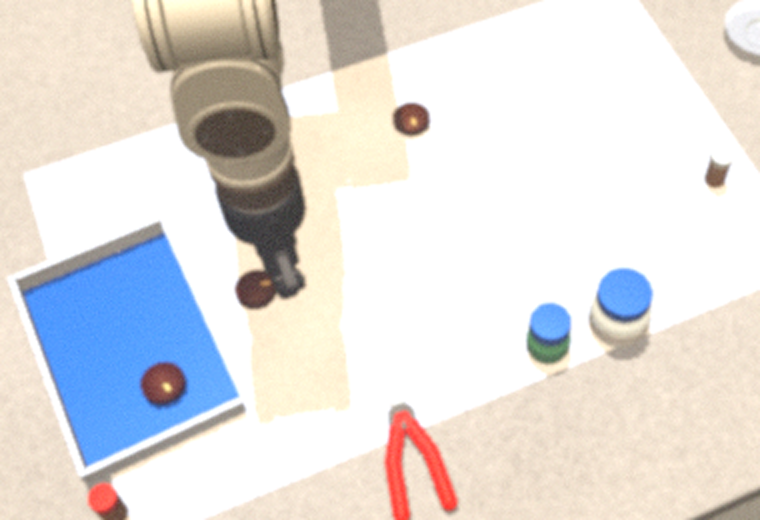

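{"method": "move_arm", "body": {
  "motion": [
    [24,[-0.3,0,0],0],
    [24,[-0.6,0,0],0],
    [24,[-0.9,0,0],0],
    [24,[-1.2,0,0],0],
    [24,[-1.5,0,0],0],
    [24,[-1.8,0,0],0],
    [24,[-2.07,0,0],0],
    [24,[-2.27,0,0],0],
    [24,[-2.4,0,0],0],
    [24,[-2.44,0,0],0]
  ]
}}

```text
clock: 13.05
eef_pos: [0.5901, -0.2686, 0.0037]
tool_rot: [0.708, 0.706, 0.0, 0.0]
ft_force: [-0.5, 0.4, 0.2]
grip_width: 0.0242
```

{"method": "move_arm", "body": {
  "motion": [
    [24,[0.1,0,0],0],
    [24,[0.3,0,0],0],
    [24,[0.6,0,-0.1],0],
    [24,[1.0,0,-0.5],0],
    [24,[1.6,-0.3,-1.0],0],
    [24,[2.3,-0.6,-1.4],0],
    [24,[3.0,-1.0,-1.6],0],
    [24,[3.7,-1.4,-1.6],0],
    [24,[4.4,-1.8,-1.6],0],
    [24,[5.0,-2.1,-1.6],0]
  ]
}}

```text
clock: 14.05
eef_pos: [0.4835, -0.0145, 0.0844]
tool_rot: [0.707, 0.707, 0.0, -0.0]
ft_force: [0.9, 0.6, 0.3]
grip_width: 0.0238
```

```bash
python3 look.py 9
```

```text
14.05 [ 0.4835 -0.0145  0.0844] 0.02377963417769853 [0.9034 0.608  0.3181]
```

View pics/scene9.png

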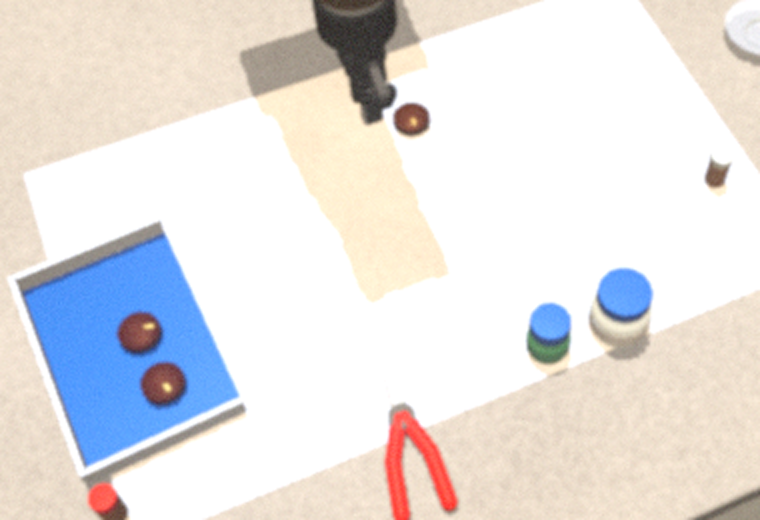

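{"method": "move_arm", "body": {
  "motion": [
    [24,[0.2,-0.1,0],0],
    [24,[0.6,-0.2,0],0],
    [24,[1.1,-0.3,0],0],
    [24,[1.6,-0.4,0],0],
    [24,[2.0,-0.5,0],0],
    [24,[2.13,-0.51,0],0],
    [24,[2.13,-0.51,0.1],0],
    [24,[2.13,-0.51,0.3],0],
    [24,[2.13,-0.51,0.6],0],
    [24,[2.13,-0.51,0.9],0]
  ]
}}

```text
clock: 15.15
eef_pos: [0.4604, 0.0878, 0.0377]
tool_rot: [0.708, 0.706, -0.0, 0.0]
ft_force: [0.1, 0.0, 0.3]
grip_width: 0.024
```

{"method": "move_arm", "body": {
  "motion": [
    [24,[0,0,0.25],0],
    [24,[0,0,0.45],0],
    [24,[0,0,0.6],0],
    [24,[0,0,0.68],0],
    [24,[0,0,0.7],0],
    [24,[0,0,0.7],0],
    [24,[-0.05,0,0.7],0],
    [24,[-0.12,0,0.7],0],
    [24,[-0.2,0,0.7],0],
    [24,[-0.3,0,0.7],0]
  ]
}}

```text
clock: 16.15
eef_pos: [0.4604, 0.0736, 0.004]
tool_rot: [0.708, 0.707, 0.0, 0.0]
ft_force: [-0.6, -0.6, -0.2]
grip_width: 0.024
```

```bash
python3 look.py 10
```

```text
16.15 [0.4604 0.0736 0.004 ] 0.02396190640048204 [-0.6042 -0.6155 -0.1826]
```

View pics/scene10.png

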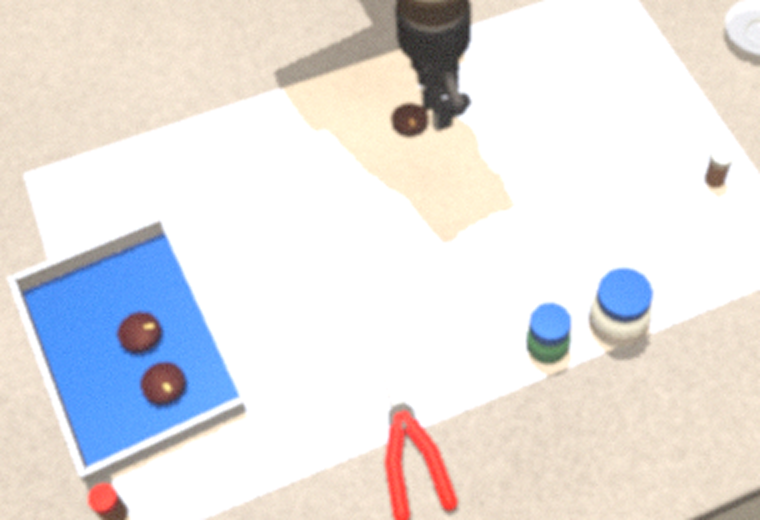

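{"method": "move_arm", "body": {
  "motion": [
    [24,[-0.1,0,0],0],
    [24,[-0.25,0.01,0],0],
    [24,[-0.45,0.05,0],0],
    [24,[-0.7,0.11,0],0],
    [24,[-0.95,0.18,0],0],
    [24,[-1.2,0.26,0],0],
    [24,[-1.45,0.34,0],0],
    [24,[-1.7,0.42,0],0],
    [24,[-1.95,0.5,0],0],
    [24,[-2.2,0.58,0],0]
  ]
}}

```text
clock: 17.25
eef_pos: [0.4894, -0.0373, 0.0038]
tool_rot: [0.708, 0.706, -0.0, -0.0]
ft_force: [1.0, -0.3, 0.1]
grip_width: 0.024
```

```bash
python3 look.py 11
```

```text
17.25 [ 0.4894 -0.0373  0.0038] 0.02400044841011697 [ 0.9575 -0.289   0.1498]
```

View pics/scene11.png

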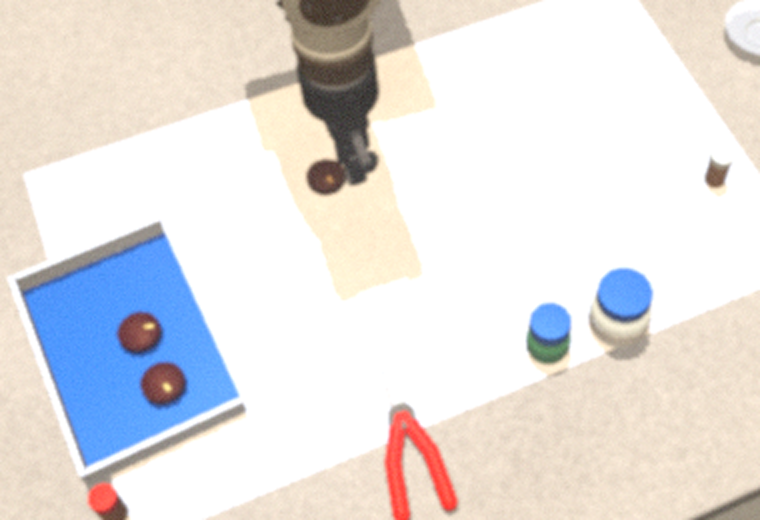

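{"method": "move_arm", "body": {
  "motion": [
    [24,[-0.25,0.09,0],0],
    [24,[-0.5,0.18,0],0],
    [24,[-0.75,0.27,0],0],
    [24,[-1.0,0.36,0],0],
    [24,[-1.25,0.45,0],0],
    [24,[-1.5,0.54,0],0],
    [24,[-1.75,0.63,0],0],
    [24,[-2.0,0.72,0],0],
    [24,[-2.25,0.8,0],0],
    [24,[-2.5,0.84,0],0]
  ]
}}

```text
clock: 18.35
eef_pos: [0.5313, -0.1623, 0.0038]
tool_rot: [0.708, 0.706, 0.0, 0.0]
ft_force: [0.1, -0.2, 0.1]
grip_width: 0.0243
```

```bash
python3 look.py 12;  python3 -c "
from workcell import *
from h import *
c=camera('scene');f=lambda u,v:(u/2+80,v/2+120)
print(back(c,[f(163,384),f(140,332)],.01))"
```

```text
18.35 [ 0.5313 -0.1623  0.0038] 0.02433398699343909 [ 0.0516 -0.2111  0.0547]
[[ 0.65548646 -0.29041166  0.01      ]
 [ 0.59298024 -0.29558264  0.01      ]]
```

View pics/scene12.png

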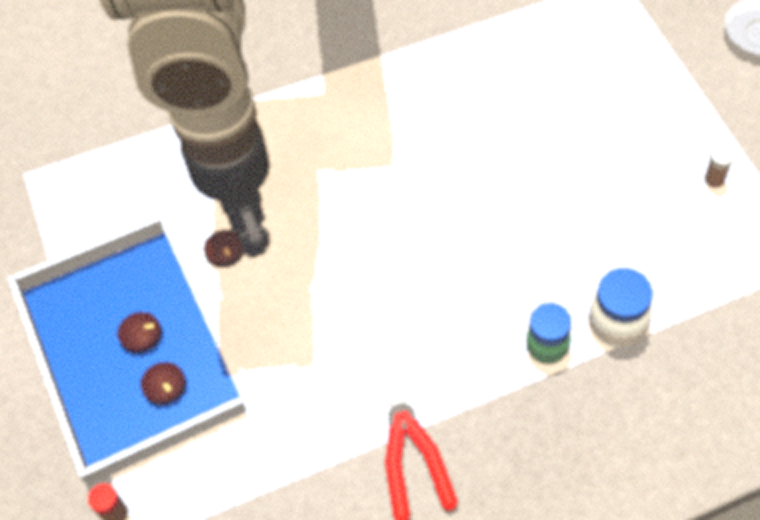

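{"method": "move_arm", "body": {
  "motion": [
    [24,[-0.25,0,0],0],
    [24,[-0.5,0,0],0],
    [24,[-0.75,0,0],0],
    [24,[-1.0,0.01,0],0],
    [24,[-1.25,0.02,0],0],
    [24,[-1.5,0.02,0],0],
    [24,[-1.75,0.02,0],0],
    [24,[-1.95,0.02,0],0],
    [24,[-2.08,0.02,0],0],
    [24,[-2.14,0.02,0],0]
  ]
}}

```text
clock: 19.5
eef_pos: [0.5316, -0.269, 0.0038]
tool_rot: [0.708, 0.706, 0.0, -0.0]
ft_force: [0.7, -0.7, 0.3]
grip_width: 0.0241
```

{"method": "move_arm", "body": {
  "motion": [
    [24,[0.1,0,0],0],
    [24,[0.3,0,0],0],
    [24,[0.6,0,-0.1],0],
    [24,[1.0,0,-0.5],0],
    [24,[1.6,0,-1.0],0],
    [24,[2.3,0,-1.4],0],
    [24,[3.0,0,-1.6],0],
    [24,[3.7,0,-1.6],0],
    [24,[4.4,0,-1.6],0],
    [24,[5.0,0,-1.6],0]
  ]
}}

```text
clock: 20.5
eef_pos: [0.5313, -0.0148, 0.0845]
tool_rot: [0.707, 0.707, 0.0, -0.0]
ft_force: [-0.1, -0.5, -0.1]
grip_width: 0.0241
```

```bash
python3 look.py 13
```

```text
20.5 [ 0.5313 -0.0148  0.0845] 0.02409829064209188 [-0.1373 -0.4975 -0.0656]
```

View pics/scene13.png

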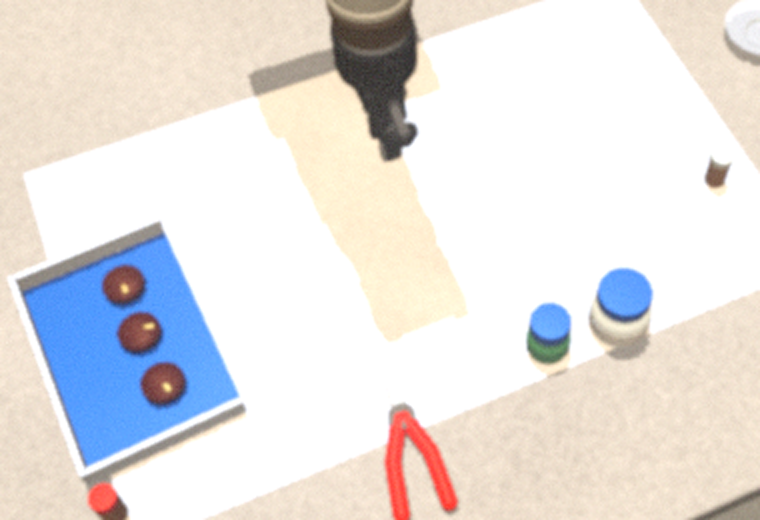

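View pics/top13.png

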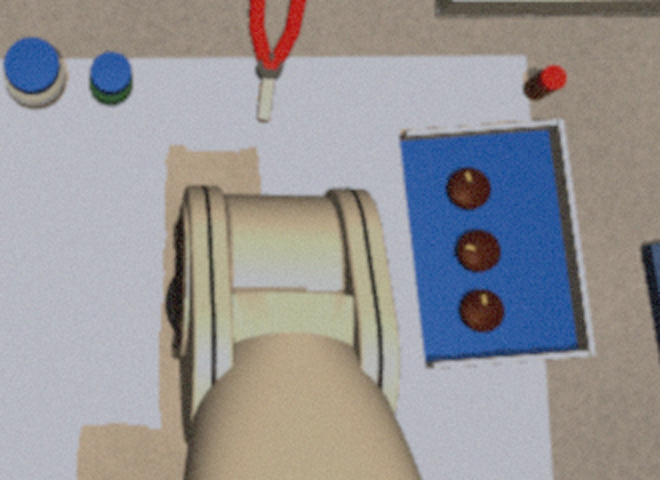

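The three beans lie flat on the blue floor at top-crop pixels (468,188), (478,251) and (481,311). All are well clear of the mouth and walls. The jars, vials and pliers show where they were.

```bash
python3 -c "
from workcell import *
print(job_done())"
```

```text
the job is handed in; nothing more can be done
None
```

All three sea beans are in the collecting pan, and I handed the job in at about 20.6 s. I swept each one in separately with the fingertips, set 24 mm apart and held low over the bench, pushing at about 150 mm/s or less and slowing at the end.

- **Beans:** the last top and scene pictures show all three lying flat on the blue floor. By scene-picture measurement, bean 1 is at about (0.655, -0.290) and bean 2 at (0.593, -0.296). I did not compute the third, but by eye it is well inside too. Bean 1's rim is about 35 mm past the mouth line.
- **Force:** the wrist readings at the end of each move never exceeded about 1 N, which is noise level. They were not recorded during the moves.
- **Bystanders:** both vials, both jars and the pliers show no movement in the last pictures. The dish is only partly in view, and what shows of it has not moved.
- **Robot:** it was lifted about 85 mm and backed away, touching nothing.

The two cameras disagreed by about 5 mm on the beans' x position in the first measurement. The pushes had enough margin that this made no difference.

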